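# Load a sample boat into the tube furnace with the push rod

### The job

Load the little tube furnace: take the push rod from the bench and, pushing only with it, slide the ceramic sample boat along its guide channel, past the sprung roller at the tube's mouth and on until you feel it press lightly on the sprung thermocouple tip, which is out of sight at an unknown depth; hold it there a moment, gently, for boat and tip are fragile. Then draw the rod out and lay it flat on the bench clear of the furnace, leaving the boat in the tube and the brown bottle and the beaker where they stand.

Things in the scene. Friction and masses are not known exactly. Their poses are not given: they have to be found in the camera images.
- furnace: Bench tube furnace, fixed: white horizontal cylinder 117 mm in diameter (top 172 mm high) on a grey base 126 mm wide. Origin on the bench right under the tube's mouth. x runs level INTO the tube (the push direction), z up. The base starts at x = 30 mm, the case at 34 mm; both end by 220 mm. A quartz tube, inner diameter 35 mm, passes through it.
- mouth (a point): Middle of the guide channel's floor in the rim of the quartz tube, 101 mm above the bench; same axes as the furnace (x into the tube). The steel channel is a U, 18 mm wide inside, walls 8 mm high. It is open above in front of the mouth, over 80 mm, and goes on through the tube. The boat slides on its floor with less than 1 N where the roller does not touch it.
- channel_end (a point): Middle of the channel's floor at its outer, slightly flared open end, 80 mm before the mouth. Same axes as mouth. The channel stands on a thin prop. The rod's grip is wider than the channel and must stay outside this end.
- roller (a point): Underside of a sprung white roller, 10 mm in diameter, hung from a collar 14 mm inside the mouth, 12 mm above the channel's floor. The boat's prow must lift it 3 mm: a peak of about 3 to 6 N when the boat's centre is some 5 mm before the mouth, then 1 to 2 N until its tail is past (centre 40 mm inside). From there the boat is free; the roller keeps it from coming out.
- boat: White ceramic sample boat, 50 mm long, 15 wide, 15 tall (flat end walls 9.5 mm tall), about 22 g, standing in the open part of the channel, lengthwise. Origin: centre of its underside; x along its length, toward the tube. Brittle: a push of more than 15 N breaks it. Push it with the rod only; fingers and arm must not touch it.
- probe: Thermocouple in the far end of the tube. Origin: on the tube's axis over mouth, 12 mm above the channel's floor, same axes; tells nothing of the tip's depth. The 9 mm wide tip is 8 mm above the floor, 76 to 124 mm inside the mouth: unmeasured, unseen. It is sprung: gives from 0.9 N, then 1.5 N per mm, 14 mm of travel. Seated: over 2.5 N for 0.2 s. Over 9 N ruins it.
- rod_grip (a point): Centre of the push rod's wooden grip: a block 64 mm long, 18 mm wide, 30 mm tall, grasped across its width from above. It is 15 mm above the rod's underside. The rod, 237 mm long over all, 90 g, lies flat on the bench. x along the rod from grip to foot, z up.
- rod_tip (a point): Middle of the front face of the rod's brass foot (11 mm wide, 9 mm tall): 205 mm ahead of the grip's centre along the rod's x, 4.5 mm above the rod's underside. A 6 mm steel bar joins foot and grip. Same axes as rod_grip. With the foot's underside 1 to 3 mm above the channel's floor, foot and bar pass under the roller.
- amber: Brown glass bottle with a black cap, 53 mm wide, 109 mm tall, standing on the far side of the channel; leave it alone. Origin: centre of its underside.
- beaker: Glass beaker, 53 mm wide, 68 mm tall, standing to the left of the balance; leave it alone. Origin: centre of its underside.
- electrode_arm: White jointed electrode arm, fixed to the bench behind the channel's outer end and about 0.4 m tall: an obstacle to keep clear of; its links are swung off to the left, away from the furnace. Origin: the underside of its foot.

How it is judged:
By the outcome, as a careful person would: the job done as asked, in the order asked, and still so for the second after the job is handed in, with the robot touching nothing.
It also fails if it takes over 56 s, if anything falls off the work surface, if the arm or the gripper's body presses on something with over 40 N, if the wrist force passes 120 N, or if a joint passes its speed limit or range.

### The arm

A 6-joint arm with a two-finger parallel gripper is mounted at the origin on a cart in front of the work surface, level with it; the furniture and walls round the work are solid. World frame = base frame: x ahead of the robot, y to its left, z up, the work surface at z = 0. Lengths are in mm, angles in rad, forces in N, time in s.
With the tool pointing down it reaches from about 350 to 975 mm from the base axis. Payload 7.1 kg.
Tool frame: the origin (TCP) lies midway between the tips of the shut fingers; the grasp point (between the pads) lies ctrl.grip_point_offset behind it (ctrl.grip_point_offset is the distance from the TCP to the grasp point, in mm); z points along the fingers, y is the direction in which the jaws open and shut (so a half turn about z gives the same grasp; the last joint's range is limited). The gripper opens to 88 mm and grips with 3 to 60 N. Pads are 20 mm wide; open, the fingers measure 115 mm over their backs; the gripper's body (75 mm by 178 mm) begins 61 mm behind the grasp point.
Start: joints at [-1.331, 0.423, 1.63, -0, 1.089, -0.019], TCP at [159.969, -604.164, 222.675] pointing down, gripper open.
Joint ranges: [-3, 3], [-0.9, 2.11], [0.09, 2.58], [-1.31, 4.45], [0.11, 2.69], [-2.54, 2.54]. Speed limits (rad/s): [2.39, 2.39, 3.01, 3.14, 3.14, 3.14].

### API

Orientations are given as a rotation vector (axis times angle).
In Python, from workcell import telemetry, optics, order, ctrl gives the robot as it stands.
- The arm moves only by the tool move_arm, never from a script. Its argument "motion" is a list of rows, each a list of 3 entries, a list of its own where there are three numbers: the opening, from 0 (shut) to 1 (fully open), then the shift along the tool's x, y, z in units of 100 mm (1.0 is 100 mm), then the turn about the tool's z in units of pi/2 rad (1.0 is pi/2 rad). In form: [[gripper, [x, y, z], twist], ...]. A call has 1 to 5 rows; each row shifts and turns the pose as measured when the row begins, along the tool's axes as they then stand; what a row does not reach is not made up. A row lasts 1/12 s, in which the tool goes at most 41.7 mm and 7.16 degrees, less where a joint would pass 70% of its speed; a pose out of reach is approached as far as the arm can. A call with a number of a shift or a turn outside -1 to 1 is refused whole. A call with a gripper value outside its range is refused whole. The fingers move at their own pace and stop on an object; the grip force is fixed at half the most. Time passes only in rows, so rows that do not move let the fingers close. It gives the time, the measured TCP pose, the force and the opening at its end, in the units of the state.
- telemetry.get_obs(): the state, without advancing time (a new reading comes with each control period).
- optics.get_image(name): name is "scene" or "top" or "wrist"; returns the picture (384x512x3 uint8, red, green, blue); there is no depth.
- optics.camera_info(name): a dict with "mtx" (3x3 intrinsics, pixels), "R" (3x3) and "t" (3): a world point X has camera coordinates R X + t. Camera axes: x right, y down, z forward; pixel columns grow to the right and rows downward; lengths in mm; the calibration is good to about 2 mm. The wrist camera is an equidistant fisheye: a pixel r from the principal point sees the ray r / f radians off the axis. A picture is of the moment at which its call begins: read the wrist's pose just before it. camera_info takes no time and is no camera call; for the wrist camera it gives the pose at the moment of the call.
- order.close_job(): hands the job in, once; it reports no verdict.
Trained networks look in the newest picture that a camera, given by its name, has taken for a name from the list of things; names that differ only in an ending like _2 or _b are one class to them, and where a whole thing is asked for, a point or a joint stands for the part that bears it (a point fixed in the world has none). Each returns a list of dicts, best first, with "confidence" (0 to 1); they miss things now and then, are a little off and sometimes report something else, mostly with a low value. They report only what shows in the picture. A call takes as long as a camera call.
- optics.regions_of(camera, query): "pixels" (384x512 bool, what is visible of it).
- optics.landmark_of(camera, query): "location" ([x, y, z] in mm, in world coordinates, good to about 4 mm: a listed point, or the origin of a listed thing).
The state is a dict: "t": time; "qpos": joint angles; "qvel": joint speeds; "joint_torque": joint torques, N m; "ee_pos": TCP position; "orientation": TCP orientation; "ft_force": force on the tool from outside, world axes, zero at the start; "moment": the same for the moment, N m; "width": finger opening in mm.
Only numpy, scipy, OpenCV 4.12 (cv2) and the standard library are available. Lean on these libraries where they do the work, as an engineer would, in place of code of your own. Each camera call takes 0.05 s, during which the arm holds its last target. There are 200 camera calls.

## Working session

There is one attempt and no reset: what is moved stays moved. The work goes in short steps, Python scripts to look and compute and a tool call to move; the robot and the scene stay as the last step left them, time stands still between calls to the robot, and variables do not carry over. Pictures are saved under pics/ and viewed, on a budget of 10 in all, crops included, one or two more only if the job needs it, and the job is handed in when it is done.

Besides the shell and the picture viewer there is one more tool, called after "Request:" by a JSON object that holds its "op" and its "data", one argument or row to a line. move_arm: Moves the arm, as the interface text tells. Shifts and turns lie within -1 to 1; 1 stands for 100 mm of shift or pi/2 rad of turn. Its arguments: {"type":"object","properties":{"motion":{"type":"array"}},"required":["motion"]}

```bash
mkdir -p pics; ls
python3 - <<'E'
from workcell import telemetry, optics, order, ctrl
import cv2,numpy as np
print(telemetry.get_obs(), ctrl.grip_point_offset)
for c in ["scene","top"]:
    im=optics.get_image(c); cv2.imwrite(f"pics/{c}0.png",im[:,:,::-1])
    i=optics.camera_info(c); print(c,i)
    for q in ["mouth","channel_end","boat","rod_grip","rod_tip","amber","beaker","electrode_arm","furnace","roller"]:
        r=optics.landmark_of(c,q); print(q,[(np.round(d["location"]).tolist(),round(d["confidence"],2)) for d in r[:2]])
E
```

```text
pics
{'t': 0.0, 'qpos': array([-1.33100130e+00,  4.23796690e-01,  1.63069698e+00, -2.73514883e-05,
        1.08862522e+00, -1.89851520e-02]), 'qvel': array([ 0.00044136,  0.00126329, -0.00053185, -0.0003014 , -0.0005881 ,
        0.00173168]), 'joint_torque': array([ 1.59906904e-03, -5.44624686e+01, -2.73669720e+01,  6.43199449e-02,
        2.28069682e-02, -1.29287118e-04]), 'ee_pos': array([ 159.83016928, -603.63062191,  221.92653723]), 'orientation': array([-3.11382718e+00, -4.05182064e-01,  3.01819593e-04]), 'ft_force': array([ 0.41934216, -0.49989973,  0.65323923]), 'moment': array([-0.00896018,  0.05085696, -0.01596753]), 'width': 88.03568023395113} 18.700000000000003
scene {'mtx': array([[450.24765474,   0.        , 254.77892038],
       [  0.        , 450.24765474, 193.47462794],
       [  0.        ,   0.        ,   1.        ]]), 'R': array([[-0.69237207, -0.72146185, -0.01066368],
       [-0.47179313,  0.46385319, -0.74983429],
       [ 0.54592322, -0.51413327, -0.66153973]]), 't': array([ 285.66197464,  370.94892841, 1042.53255643])}
mouth [([552.0, -414.0, 107.0], 0.64)]

[... 598 characters left out ...]
76391,  0.01868567],
       [-0.99565523, -0.01276708, -0.09223702],
       [ 0.09245381, -0.0175817 , -0.99556174]]), 't': array([-134.25460123,  533.08788455, 1257.26516279])}
mouth [([550.0, -416.0, 103.0], 0.9), ([682.0, -296.0, 0.0], 0.32)]
channel_end [([522.0, -342.0, 100.0], 0.88)]
boat [([556.0, -430.0, 117.0], 0.73), ([536.0, -372.0, 99.0], 0.61)]
rod_grip [([359.0, -237.0, 19.0], 0.61)]
rod_tip [([441.0, -418.0, 2.0], 0.81), ([678.0, -292.0, -0.0], 0.27)]
amber [([679.0, -295.0, 0.0], 0.61)]
beaker [([600.0, 189.0, 1.0], 0.93)]
electrode_arm [([622.0, -156.0, 4.0], 0.85), ([552.0, -415.0, 103.0], 0.52)]
furnace [([552.0, -412.0, 0.0], 0.97)]
roller [([552.0, -428.0, 114.0], 0.98)]
```

View pics/scene0.png

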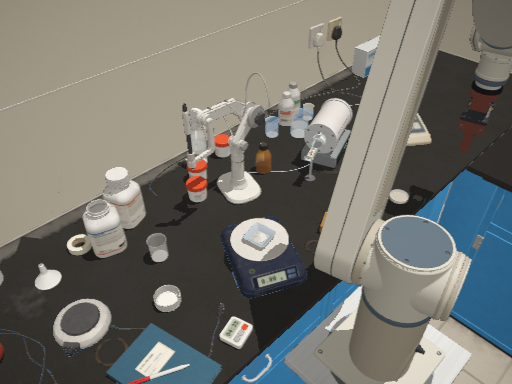

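View pics/top0.png

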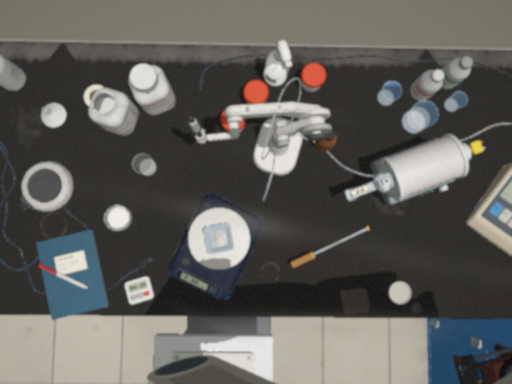

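The top picture shows the rod from its grip at about (303,259) to its foot at (368,228). The channel runs from (350,195) to the mouth at about (380,183). Next I refine the axes from pixels.

```bash
cat > h.py <<'E'
from workcell import telemetry, optics, order, ctrl
import cv2,numpy as np
from scipy.spatial.transform import Rotation as Ro
def ray(c,uv,i=None):
    i=i or optics.camera_info(c); K=i["mtx"]
    d=np.array([(uv[0]-K[0,2])/K[0,0],(uv[1]-K[1,2])/K[1,1],1.])
    if c=="wrist":
        r=np.hypot(d[0],d[1]); d=np.array([*(d[:2]/max(r,1e-9)*np.sin(r)),np.cos(r)])
    R=np.array(i["R"]); return -R.T@i["t"], R.T@d
def onz(c,uv,z,i=None):
    o,d=ray(c,uv,i); return o+d*(z-o[2])/d[2]
def proj(c,X,i=None):
    i=i or optics.camera_info(c); p=i["R"]@np.array(X,float)+i["t"]; K=i["mtx"]
    if c=="wrist":
        r=np.hypot(p[0],p[1]); a=np.arctan2(r,p[2]); p=np.array([p[0]/r*a,p[1]/r*a,1])
    return (K@(p/p[2]))[:2]
def st():
    o=telemetry.get_obs(); R=Ro.from_rotvec(o["orientation"]).as_matrix()
    return o,R
def local(dw):  # world shift -> tool units
    return st()[1].T@np.array(dw)/100
E
python3 - <<'E'
from h import *
for q in ["rod_grip","rod_tip","mouth","furnace"]:
    for d in optics.regions_of("top",q)[:2]:
        m=d["pixels"]; 
        if m.sum()<10: continue
        v,u=np.nonzero(m); P=np.c_[u,v].astype(np.float32)
        l=cv2.fitLine(P,cv2.DIST_L2,0,.01,.01).ravel(); t=(P-l[2:])@l[:2]
        a,b=l[2:]+t.min()*l[:2],l[2:]+t.max()*l[:2]; z=dict(rod_grip=12,rod_tip=12).get(q,115)
        A,B=onz("top",a,z),onz("top",b,z); D=B-A
        print(q,d["confidence"],m.sum(),a,b,A.round(),B.round(),np.linalg.norm(D),np.degrees(np.arctan2(D[1],D[0])))
im=cv2.imread("pics/top0.png"); a=cv2.resize(im[165:275,280:400],None,fx=5,fy=5,interpolation=cv2.INTER_CUBIC)
cv2.imwrite("pics/c1.png",a)
E
```

```text
rod_grip 0.81 326 [290.36005 264.7487 ] [368.58282 227.1325 ] [ 342. -206.   12.] [ 445. -418.   12.] 236.71613626213187 -64.03473821907096
rod_tip 0.66 197 [291.21173 264.4352 ] [366.82947 227.64948] [ 343. -208.   12.] [ 444. -414.   12.] 229.31403800438272 -63.77868603240209
mouth 0.95 4939 [345.25284 196.66614] [482.46295 144.58511] [ 519. -335.  115.] [ 657. -688.  115.] 379.2354218996584 -68.61523852755101
mouth 0.54 205 [291.18393 264.38187] [368.15027 227.312  ] [ 349. -200.  115.] [ 443. -392.  115.] 214.4106268957305 -64.00028446232865
furnace 0.64 4889 [345.18054 196.4828 ] [482.32782 145.20232] [ 520. -335.  115.] [ 656. -688.  115.] 378.2807587302533 -68.89491957195746
```

View pics/c1.png

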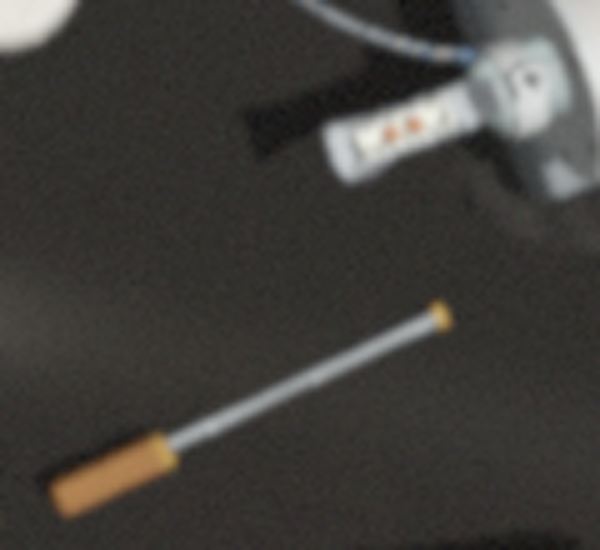

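The crop shows the rod lying at −64° (grip centre ≈ (356,−235)) and the boat near the outer end of a channel at ≈ −68.5°.

```bash
cat >> h.py <<'E'
def rows(dw,dyaw,n,g=1):  # dyaw world deg
    _,R=st()
    for k in range(n):
        s=R.T@np.array(dw)/n/100; print([g,s.round(3).tolist(),round(-dyaw/n/90,4)])
        R=R@Ro.from_euler("z",-dyaw/n,degrees=True).as_matrix()
E
python3 - <<'E'
from h import *
rows([196,369,-92],101.2,15)
E
```

```text
[1, [0.189, -0.204, 0.061], -0.075]
[1, [0.212, -0.181, 0.061], -0.075]
[1, [0.232, -0.155, 0.061], -0.075]
[1, [0.248, -0.126, 0.061], -0.075]
[1, [0.261, -0.096, 0.061], -0.075]
[1, [0.271, -0.065, 0.061], -0.075]
[1, [0.277, -0.033, 0.061], -0.075]
[1, [0.279, 0.0, 0.061], -0.075]
[1, [0.277, 0.033, 0.061], -0.075]
[1, [0.271, 0.065, 0.061], -0.075]
[1, [0.261, 0.097, 0.061], -0.075]
[1, [0.248, 0.127, 0.061], -0.075]
[1, [0.232, 0.155, 0.061], -0.075]
[1, [0.212, 0.181, 0.061], -0.075]
[1, [0.189, 0.205, 0.061], -0.075]
```

Request:
{"op": "move_arm", "data": {
  "motion": [
    [1,[0.19,-0.2,0.06],-0.075],
    [1,[0.21,-0.18,0.06],-0.075],
    [1,[0.23,-0.155,0.06],-0.075],
    [1,[0.25,-0.125,0.06],-0.075],
    [1,[0.26,-0.095,0.06],-0.075]
  ]
}}

```text
t: 1.72
ee_pos: [224.8, -483.7, 192.8]
orientation: [2.846, 1.312, -0.003]
ft_force: [0.8, 0.1, -0.6]
width: 87.5
```

Request:
{"op": "move_arm", "data": {
  "motion": [
    [1,[0.27,-0.065,0.06],-0.075],
    [1,[0.28,-0.035,0.06],-0.075],
    [1,[0.28,0,0.06],-0.075],
    [1,[0.28,0.035,0.06],-0.075],
    [1,[0.27,0.065,0.06],-0.075]
  ]
}}

```text
t: 2.13
ee_pos: [289.2, -353.0, 161.4]
orientation: [2.31, 2.115, -0.007]
ft_force: [0.7, 0.1, 0.6]
width: 87.9
```

Request:
{"op": "move_arm", "data": {
  "motion": [
    [1,[0.26,0.095,0.06],-0.075],
    [1,[0.25,0.125,0.06],-0.075],
    [1,[0.23,0.155,0.06],-0.075],
    [1,[0.21,0.18,0.06],-0.075],
    [1,[0.19,0.205,0.06],-0.075]
  ]
}}

```text
t: 2.55
ee_pos: [349.9, -221.5, 130.2]
orientation: [1.557, 2.715, -0.012]
ft_force: [1.0, 0.7, -0.8]
width: 87.8
```

Run:
```python
from h import *
o,R=st(); i=optics.camera_info("wrist"); im=optics.get_image("wrist"); cv2.imwrite("pics/w1.png",im[:,:,::-1])
print(o["t"],o["ee_pos"],np.degrees(np.arctan2(R[1,0],R[0,0])),R[:,2],o["qpos"]); print(i)
for q in ["rod_grip","rod_tip","channel_end","mouth","boat"]:
    print(q,[(np.round(d["location"]).tolist(),round(d["confidence"],2)) for d in optics.landmark_of("wrist",q)[:2]])
print("exp",proj("wrist",[356,-235,30],i),proj("wrist",[445,-418,9],i))
```

```text
2.55 [ 349.86439652 -221.47973626  130.2285579 ] 120.35221328078292 [ 0.00648662 -0.01259199 -0.99989968] [-0.58795963  0.26722096  2.15444931 -0.01058436  0.70756776 -1.10969921]
{'mtx': array([[297.31863964,   0.        , 258.77999223],
       [  0.        , 297.31863964, 195.65107259],
       [  0.        ,   0.        ,   1.        ]]), 'R': array([[ 0.86273613,  0.5056534 , -0.00100977],
       [ 0.48189853, -0.82159786,  0.3045501 ],
       [ 0.15316717, -0.26323298, -0.95249578]]), 't': array([-188.91956834, -360.94512623,  189.89001954])}
rod_grip [([349.0, -230.0, 16.0], 0.93)]
rod_tip [([447.0, -414.0, 3.0], 0.93)]
channel_end []
mouth []
boat []
exp [258.09061864 209.36982279] [246.42560416 346.30166667]
```

View pics/w1.png

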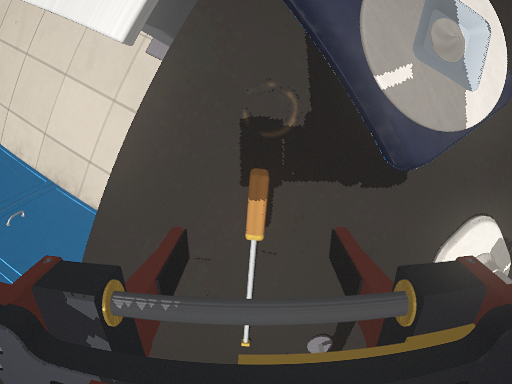

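The wrist view shows the grip at (259,170)–(254,240) and the foot at (246,343). Both are within 4 px of the prediction.

Run:
```python
from h import *
i=dict(mtx=np.array([[297.31863964,0,258.77999223],[0,297.31863964,195.65107259],[0,0,1]]),R=np.array([[ 0.86273613,  0.5056534 , -0.00100977],[ 0.48189853, -0.82159786,  0.3045501 ],[ 0.15316717, -0.26323298, -0.95249578]]),t=np.array([-188.91956834, -360.94512623,  189.89001954]))
im=cv2.cvtColor(cv2.imread("pics/w1.png"),cv2.COLOR_BGR2HSV)
m=(im[:,:,0]<25)&(im[:,:,1]>120)&(im[:,:,2]>60); m[:165]=0;m[250:]=0;m[:,:240]=0;m[:,275:]=0
v,u=np.nonzero(m); print(m.sum(),v.min(),v.max())
for r in range(v.min(),v.max()+1,12):
    s=u[v==r]; print(r,s.min(),s.max(),onz("wrist",(s.mean(),r),30,i).round(1))
print("foot",onz("wrist",(246,343),9,i), "bar", onz("wrist",(252,255),18,i))
o,R=st(); print(o["ee_pos"],np.degrees(np.arctan2(R[1,0],R[0,0])),o["qvel"])
```

```text
1359 168 240
168 254 257 [ 334.1 -202.1   30. ]
180 249 268 [ 342.  -210.3   30. ]
192 249 267 [ 347.4 -220.4   30. ]
204 248 266 [ 352.4 -230.9   30. ]
216 247 265 [ 357.7 -241.8   30. ]
228 246 264 [ 363.1 -252.9   30. ]
240 257 261 [ 372.9 -262.1   30. ]
foot [ 441.32662154 -412.52325268    9.        ] bar [ 378.44750491 -286.03804338   18.        ]
[ 349.51197582 -223.32720826  130.55580945] 119.92781292133058 [-1.45565415e-02 -3.89204233e-05 -1.12078117e-05 -3.43297970e-04
  5.60752512e-04 -2.73034383e-03]
```

Request:
{"op": "move_arm", "data": {
  "motion": [
    [1,[-0.09,-0.01,0.1],0.04],
    [1,[0,0,0.3],0],
    [1,[0,0,0.3],0],
    [1,[0,0,0.25],0],
    [1,[0,0,0.1],0]
  ]
}}

```text
t: 3.27
ee_pos: [358.1, -243.0, 27.1]
orientation: [1.665, 2.629, -0.013]
ft_force: [-1.1, 0.1, -0.7]
width: 87.5
```

```bash
cat >> h.py <<'E'
def s():
    o,R=st(); print(round(o["t"],2),o["ee_pos"].round(1),"yaw",np.degrees(np.arctan2(R[1,0],R[0,0])).round(2),"z",R[:,2].round(4),o["ft_force"].round(2),o["width"].round(1),"qv",abs(o["qvel"]).max().round(3)); return o,R
E
python3 -c "from h import *; s()"
```

```text
Traceback (most recent call last):
  File "h.py", line 28, in s
    o,R=st(); print(round(o["t"],2),o["ee_pos"].round(1),"yaw",np.degrees(np.arctan2(R[1,0],R[0,0])).round(2),"z",R[:,2].round(4),o["ft_force"].round(2),o["width"].round(1),"qv",abs(o["qvel"]).max().round(3)); return o,R
                                                                                                                                                         ^^^^^^^^^^^^^^^^
AttributeError: 'float' object has no attribute 'round'
```

```bash
sed -i 's/o\["width"\].round(1)/round(o["width"],1)/' h.py
python3 -c "from h import *; s()"
```

```text
3.27 [ 358.1 -243.    27.1] yaw 115.3 z [ 0.0202 -0.023  -0.9995] [-1.1   0.08 -0.71] 87.5 qv 0.283
```

Request:
{"op": "move_arm", "data": {
  "motion": [
    [1,[0.11,0,0.1],0],
    [1,[0,0,0.05],0]
  ]
}}

```text
t: 3.43
ee_pos: [352.6, -235.8, 9.6]
orientation: [1.675, 2.624, -0.014]
ft_force: [-0.5, -0.2, -0.6]
width: 87.7
```

```bash
python3 -c "from h import *; s()"
```

```text
3.43 [ 352.6 -235.8    9.6] yaw 114.89 z [ 0.0191 -0.0226 -0.9996] [-0.52 -0.24 -0.56] 87.7 qv 0.158
```

Request:
{"op": "move_arm", "data": {
  "motion": [
    [1,[0.02,0.02,0.05],-0.013],
    [1,[0,0,0.01],0],
    [0,[0,0,0],0],
    [0,[0,0,0],0],
    [0,[0,0,0],0]
  ]
}}

```text
t: 3.85
ee_pos: [355.0, -237.4, 3.9]
orientation: [1.651, 2.635, -0.015]
ft_force: [-0.6, 0.1, -0.2]
width: 71.1
```

Request:
{"op": "move_arm", "data": {
  "motion": [
    [0,[0,0,0],0],
    [0,[0,0,0],0],
    [0,[0,0,0],0]
  ]
}}

```text
t: 4.1
ee_pos: [356.3, -238.4, 5.4]
orientation: [1.65, 2.632, -0.015]
ft_force: [0.5, 0.6, 0.5]
width: 51.2
```

```bash
python3 -c "from h import *; s()"
```

```text
4.1 [ 356.3 -238.4    5.4] yaw 115.84 z [ 0.0246 -0.0268 -0.9993] [0.5  0.56 0.48] 51.2 qv 0.009
```

Request:
{"op": "move_arm", "data": {
  "motion": [
    [0,[0,0,0.01],0],
    [0,[0,0,0],0],
    [0,[0,0,0],0],
    [0,[0,0,0],0]
  ]
}}

```text
t: 4.43
ee_pos: [356.7, -238.5, 4.8]
orientation: [1.648, 2.632, -0.015]
ft_force: [0.1, 0.1, 0.6]
width: 24.5
```

```bash
python3 -c "from h import *; s()"
```

```text
4.43 [ 356.7 -238.5    4.8] yaw 115.86 z [ 0.0256 -0.0275 -0.9993] [0.13 0.11 0.56] 24.5 qv 0.001
```

Request:
{"op": "move_arm", "data": {
  "motion": [
    [0,[0,0,0],0],
    [0,[0,0,0],0]
  ]
}}

```text
t: 4.6
ee_pos: [356.7, -238.4, 4.8]
orientation: [1.648, 2.632, -0.015]
ft_force: [-0.2, -0.0, 1.3]
width: 18.1
```

Run:
```python
from h import *
s()
f=lambda u,v:(280+u/5,165+v/5)
for n,a,b in [("far",(330,127),(465,87)),("near",(352,182),(480,133)),("mid",(338,155),(472,109))]:
    A,B=onz("top",f(*a),109),onz("top",f(*b),109);D=B-A
    print(n,A.round(1),B.round(1),np.degrees(np.arctan2(D[1],D[0])).round(1))
for n,p,z in [("balance R corner",(262,222),60),("pan right",(252,237),70),("elbow",(330,130),300),("elbow400",(330,130),400),("pendant tip",(265,200),150),("foot",(300,165),20)]: print(n,onz("top",p,z).round())
```

```text
4.6 [ 356.7 -238.4    4.8] yaw 115.87 z [ 0.0255 -0.0274 -0.9993] [-0.21 -0.04  1.33] 18.1 qv 0.002
far [ 535.5 -338.3  109. ] [ 556.9 -407.3  109. ] -72.8
near [ 507.7 -349.4  109. ] [ 533.5 -414.7  109. ] -68.5
mid [ 521.3 -342.3  109. ] [ 545.7 -410.8  109. ] -70.4
balance R corner [ 455. -127.   60.]
pan right [ 415. -101.   70.]
elbow [ 647. -267.  300.]
elbow400 [ 624. -251.  400.]
pendant tip [ 505. -132.  150.]
foot [ 613. -230.   20.]
```

Run:
```python
import cv2,numpy as np
a=cv2.imread("pics/scene0.png")[65:245,170:345]; b=cv2.imread("pics/top0.png")[85:265,185:360]
cv2.imwrite("pics/c2.png",np.hstack([cv2.resize(x,(400,411),interpolation=cv2.INTER_CUBIC) for x in(a,b)]))
```

```text
(no output)
```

View pics/c2.png

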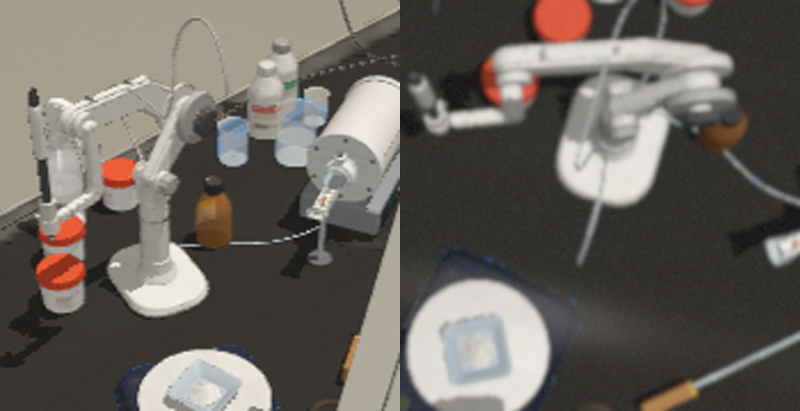

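Run:
```python
from h import *
for p in [(264,201),(268,175),(275,140),(288,88)]:
    print(p,[(z,onz("top",p,z).round().tolist()[:2],proj("scene",onz("top",p,z)).round().tolist()) for z in (0,100,200,300,400,500,600)])
```

```text
(264, 201) [(0, [514.0, -133.0], [263.0, 215.0]), (100, [507.0, -131.0], [264.0, 192.0]), (200, [499.0, -129.0], [266.0, 167.0]), (300, [492.0, -127.0], [268.0, 138.0]), (400, [484.0, -124.0], [269.0, 106.0]), (500, [477.0, -122.0], [272.0, 69.0]), (600, [469.0, -120.0], [274.0, 27.0])]
(268, 175) [(0, [586.0, -143.0], [249.0, 202.0]), (100, [573.0, -140.0], [251.0, 180.0]), (200, [560.0, -137.0], [253.0, 156.0]), (300, [547.0, -135.0], [255.0, 129.0]), (400, [534.0, -132.0], [257.0, 98.0]), (500, [521.0, -129.0], [260.0, 62.0]), (600, [508.0, -126.0], [263.0, 22.0])]
(275, 140) [(0, [685.0, -162.0], [233.0, 185.0]), (100, [664.0, -157.0], [235.0, 165.0]), (200, [644.0, -153.0], [237.0, 142.0]), (300, [623.0, -149.0], [240.0, 116.0]), (400, [602.0, -144.0], [243.0, 87.0]), (500, [582.0, -140.0], [246.0, 53.0]), (600, [561.0, -136.0], [250.0, 14.0])]
(288, 88) [(0, [834.0, -197.0], [213.0, 161.0]), (100, [802.0, -190.0], [215.0, 143.0]), (200, [770.0, -183.0], [218.0, 122.0]), (300, [738.0, -176.0], [221.0, 98.0]), (400, [706.0, -169.0], [224.0, 71.0]), (500, [674.0, -162.0], [228.0, 40.0]), (600, [642.0, -155.0], [232.0, 4.0])]
```

The crops show a thin cable arc from the electrode arm, with its free end at top (264,201) and scene (270,115). That puts the end at about (486,−125,375), close to where the wrist will be, so I'll watch it. Now I lift and turn the rod.

Request:
{"op": "move_arm", "data": {
  "motion": [
    [0,[0,0,-0.1],0],
    [0,[0,0,-0.25],0.025],
    [0,[0,0,-0.25],0.028],
    [0,[0,0,-0.25],0],
    [0,[0,0,-0.1],0]
  ]
}}

```text
t: 5.02
ee_pos: [351.4, -233.7, 102.1]
orientation: [1.767, 2.565, -0.012]
ft_force: [-0.7, 0.3, -1.3]
width: 18.1
```

Request:
{"op": "move_arm", "data": {
  "motion": [
    [0,[0,0,-0.05],0],
    [0,[0,0,0],0]
  ]
}}

```text
t: 5.18
ee_pos: [352.2, -234.2, 110.7]
orientation: [1.764, 2.561, -0.012]
ft_force: [0.8, -0.2, -0.5]
width: 17.7
```

```bash
cat >> h.py <<'E'
def snap(c,n):
    i=optics.camera_info(c); im=optics.get_image(c); cv2.imwrite(f"pics/{n}.png",im[:,:,::-1]); return i,im
def lm(c,qs):
    for q in qs: print(c,q,[(np.round(d["location"],1).tolist(),round(d["confidence"],2)) for d in optics.landmark_of(c,q)[:2]])
E
python3 - <<'E'
from h import *
s(); a=snap("wrist","w2")[1]; b=snap("scene","s2")[1]
lm("wrist",["rod_tip","rod_grip","channel_end","mouth","boat"]); lm("scene",["rod_tip","rod_grip"])
cv2.imwrite("pics/ws2.png",cv2.resize(np.hstack([a,b]),(800,300))[:,:,::-1])
i=optics.camera_info("top");print(-i["R"].T@i["t"])
E
```

```text
5.18 [ 352.2 -234.2  110.7] yaw 110.86 z [ 0.0218 -0.0246 -0.9995] [ 0.83 -0.2  -0.45] 17.7 qv 0.02
wrist rod_tip []
wrist rod_grip [([348.1, -228.2, 121.1], 0.72)]
wrist channel_end []
wrist mouth []
wrist boat []
scene rod_tip []
scene rod_grip []
[ 416.02149974 -105.31207529 1303.36416965]
```

View pics/ws2.png

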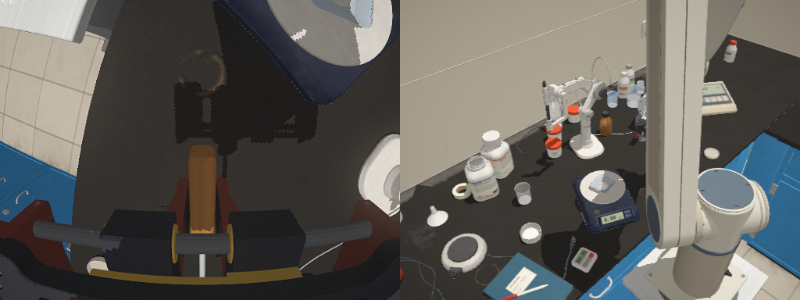

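The wrist view shows the grip held square, with the tip hidden by the gripper body, and the arm hides the furnace in the scene view. I'll check the balance height by triangulation before moving over its edge.

Run:
```python
from h import *
def tri(pt,ps):
    o,d=ray("top",pt); p,e=ray("scene",ps); A=np.c_[d,-e]; k=np.linalg.lstsq(A,p-o,rcond=None)[0]
    a,b=o+k[0]*d,p+k[1]*e; return ((a+b)/2).round(),np.linalg.norm(a-b).round(1)
print(tri((219,237),(260,237)),tri((264,201),(270.5,115)),tri((268,175),(257,73)))
o,R=s()
for z in (60,75,90): print(z,onz("top",(252,237),z).round())
rows([80,100,-1],0,5,0)
```

```text
(array([413., -18.,  65.]), np.float64(4.7)) (array([ 485., -126.,  373.]), np.float64(4.0)) (array([ 527., -128.,  471.]), np.float64(5.3))
5.63 [ 351.4 -233.6  108.6] yaw 110.86 z [ 0.0184 -0.0223 -0.9996] [-0.57 -0.55 -1.93] 17.8 qv 0.006
60 [ 415. -101.   60.]
75 [ 415. -101.   75.]
90 [ 415. -102.   90.]
[0, [0.13, 0.221, 0.0], 0.0]
[0, [0.13, 0.221, 0.0], 0.0]
[0, [0.13, 0.221, 0.0], 0.0]
[0, [0.13, 0.221, 0.0], 0.0]
[0, [0.13, 0.221, 0.0], 0.0]
```

Request:
{"op": "move_arm", "data": {
  "motion": [
    [0,[0.08,0.14,0],0],
    [0,[0.13,0.22,0],0],
    [0,[0.13,0.22,0],0],
    [0,[0.08,0.14,0],0],
    [0,[0,0,0],0]
  ]
}}

```text
t: 6.05
ee_pos: [404.8, -167.0, 106.3]
orientation: [1.774, 2.563, -0.013]
ft_force: [-0.3, -0.2, -0.6]
width: 17.7
```

Run:
```python
from h import *
i,im=snap("top","t3"); s(); lm("top",["rod_tip","channel_end","mouth","boat","roller"])
cv2.imwrite("pics/t3c.png",cv2.resize(im[80:280,180:440],None,fx=3,fy=3,interpolation=cv2.INTER_CUBIC)[:,:,::-1])
```

```text
6.1 [ 403.9 -167.5  106.2] yaw 110.64 z [ 0.0149 -0.0209 -0.9997] [-0.5   1.15 -1.5 ] 17.8 qv 0.037
top rod_tip [([470.2, -356.9, 99.0], 0.57), ([555.8, -426.4, 118.1], 0.48)]
top channel_end [([520.9, -342.2, 101.6], 0.62)]
top mouth [([552.4, -414.5, 101.8], 0.68)]
top boat [([535.1, -374.1, 101.3], 0.6), ([598.1, 190.2, 1.4], 0.3)]
top roller [([549.7, -427.2, 115.6], 0.95)]
```

View pics/t3c.png

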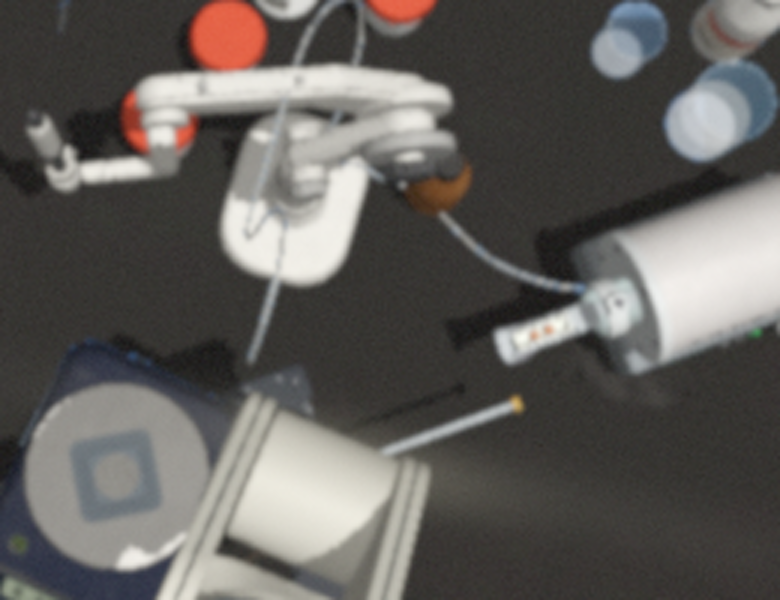

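The top view shows the arm's wrist housing, with its left corner at crop (250,395), very near the cable end at crop (250,360). The rod tip is at crop (518,404). I need the wrist height to judge the clearance.

Run:
```python
from h import *
o,R=s()
Q=[(.423797,1.630697,(159.83,-603.63,221.93)),(.26722,2.154449,(349.86,-221.48,130.23)),(o["qpos"][1],o["qpos"][2],o["ee_pos"])]
print(o["qpos"].round(3))
# subtract tilt roughly: assume L3=300
A=[];b=[]
tilt=[0,None,None]
for k,(a,c,p) in enumerate(Q):
    e=np.array(p[:2])/np.hypot(*p[:2]); tz=[np.array([0,0]),np.array([.0065,-.0126]),R[:2,2]][k]
    r=np.hypot(*p[:2])-300*(tz@e); A+=[[1,np.sin(a),np.sin(a+c),0],[0,np.cos(a),np.cos(a+c),1]]; b+=[r,p[2]]
x,res,*_=np.linalg.lstsq(np.array(A),np.array(b),rcond=None); print("a,L1,L2,h-L3",x.round(1),(np.array(A)@x-b).round(1))
for z in (200,250,300,350): print(z,proj("scene",[0,0,z]).round(),proj("top",[0,0,z]).round())
for z in (300,350,400,450,500): print(z,"TCP axis",proj("top",[403.9-.015*(z-106),-167.5+.021*(z-106),z]).round())
```

```text
6.35 [ 402.7 -168.9  106.4] yaw 110.44 z [ 0.0147 -0.0211 -0.9997] [ 0.5   0.51 -1.01] 18.3 qv 0.002
[-0.415  0.34   2.128 -0.022  0.652 -0.755]
a,L1,L2,h-L3 [-101.4  749.2  467.3 -239.8] [-4.   3.9 -5.9  1.2  9.9 -5.1]
200 [395. 303.] [204. 424.]
250 [400. 288.] [201. 433.]
300 [405. 271.] [199. 443.]
350 [411. 254.] [196. 454.]
300 TCP axis [281. 244.]
350 TCP axis [282. 245.]
400 TCP axis [283. 246.]
450 TCP axis [284. 247.]
500 TCP axis [285. 248.]
```

Run:
```python
from h import *
from scipy.optimize import least_squares
o,R=s(); q=o["qpos"]
Q=[((.423797,1.630697,1.088625),(159.83,-603.63,221.93)),((.26722097,2.15444931,.70756776),(349.86439652,-221.47973626,130.2285579)),((q[1],q[2],q[4]),o["ee_pos"]),((.423,1.63,1.089),(159.969,-604.164,222.675))]
def f(x,L3):
    L1,L2,d,c,a=x; e=[]
    for (q2,q3,q5),p in Q:
        s23=q2+q3; t=s23+q5
        r=a+L1*np.sin(q2)+L2*np.sin(s23)+d*np.cos(s23)+L3*np.sin(t)
        z=c+L3+L1*np.cos(q2)+L2*np.cos(s23)-d*np.sin(s23)+L3*np.cos(t)
        e+=[r-np.hypot(*p[:2]),z-p[2]]
    return e
for L3 in (250,300,350,400,450,500,550):
    for fa in (0,1):
        g=(lambda y:f([*y,0],L3)) if not fa else (lambda y:f(y,L3))
        r=least_squares(g,[420,400,0,0,0][:4+fa]); print(L3,fa,r.x.round(1),"h",(r.x[3]+L3).round(),np.abs(r.fun).max().round(2))
```

```text
6.35 [ 402.7 -168.9  106.4] yaw 110.44 z [ 0.0147 -0.0211 -0.9997] [ 0.5   0.51 -1.01] 18.3 qv 0.002
250 0 [565.  482.9  75.1  -2.1] h 248.0 0.15
250 1 [567.5 482.8  74.3  -5.2  -1.3] h 245.0 0.13
300 0 [563.8 484.6  77.2   1.7] h 302.0 0.09
300 1 [5.637e+02 4.846e+02 7.720e+01 1.900e+00 1.000e-01] h 302.0 0.09
350 0 [562.5 486.4  79.3   5.6] h 356.0 0.14
350 1 [559.8 486.5  80.1   8.9   1.4] h 359.0 0.06
400 0 [561.2 488.1  81.4   9.4] h 409.0 0.29
400 1 [555.9 488.4  83.1  15.9   2.8] h 416.0 0.13
450 0 [560.  489.9  83.5  13.3] h 463.0 0.43
450 1 [552.  490.3  86.   22.9   4.1] h 473.0 0.2
500 0 [558.7 491.6  85.6  17.1] h 517.0 0.57
500 1 [548.1 492.1  88.9  29.9   5.4] h 530.0 0.28
550 0 [557.4 493.4  87.7  21. ] h 571.0 0.72
550 1 [544.2 494.   91.8  36.9   6.8] h 587.0 0.35
```

The fit gives the wrist pivot 300 mm above the TCP, so at z≈406 the cable end would touch the wrist housing on a straight entry. I'll enter with the rod yawed about 10° and straighten it while pushing. Now I measure the rod tip against the channel in the same picture.

Run:
```python
from h import *
im=cv2.imread("pics/t3.png").astype(int)
# rod mask: brighter than bench in polygon around rod
g=im.max(2); 
A,B=np.array([312,230.]),np.array([353,214.7]); d=(B-A)/np.linalg.norm(B-A); n=np.array([-d[1],d[0]])
v,u=np.mgrid[0:384,0:512]; P=np.stack([u,v],-1)-A; t=P@d; w=P@n
def prof(A,d,n,t0,t1,W,thr=None):
    out=[]
    for tt in np.arange(t0,t1,2.):
        ws=np.arange(-W,W,.25); q=A+tt*d+ws[:,None]*n
        val=cv2.remap(g.astype(np.float32),q[:,0].astype(np.float32),q[:,1].astype(np.float32),cv2.INTER_LINEAR).ravel()
        val=np.clip(val-np.percentile(val,25)-15,0,None); out.append((tt,(val*ws).sum()/max(val.sum(),1)))
    return np.array(out)
r=prof(A,d,n,4,38,5); c=np.polyfit(r[:,0],r[:,1],1); print(r[:,1].round(2))
p1,p2=[A+t*d+np.polyval(c,t)*n for t in (4,41)]
W1,W2=onz("top",p1,106),onz("top",p2,105); D=W2-W1; print("rod",p1,p2,W1,W2,"yaw",np.degrees(np.arctan2(D[1],D[0])))
# tip along line
ts=np.arange(34,50,.5);q=A+ts[:,None]*d; print(np.c_[ts,cv2.remap(g.astype(np.float32),q[:,0].astype(np.float32),q[:,1].astype(np.float32),1).ravel().round()].tolist())
# channel
A,B=np.array([347.5,196.]),np.array([374.4,186.6]); d=(B-A)/np.linalg.norm(B-A); n=np.array([-d[1],d[0]])
for name in("t3","top0"):
    g=cv2.imread(f"pics/{name}.png").astype(int).max(2)
    for tt in range(-3,28,3):
        ws=np.arange(-9,9,.25); q=A+tt*d+ws[:,None]*n
        val=cv2.remap(g.astype(np.float32),q[:,0].astype(np.float32),q[:,1].astype(np.float32),1).ravel()
        on=ws[val>110]; 
        if len(on): e=A+tt*d+n*(on.min()+on.max())/2; print(name,tt,on.min(),on.max(),onz("top",e,109).round(1))
```

```text
[-0.91 -1.11 -1.09 -1.05 -1.12 -1.04 -1.05 -1.02 -1.02 -1.04 -1.06 -1.02
 -0.96 -0.93 -0.96 -0.96 -0.97]
rod [315.37401223 227.60049258] [350.07925247 214.77241561] [ 440.60496145 -260.95354706  106.        ] [ 474.04470346 -349.15102128  105.        ] yaw -69.23596490811867
[[34.0, 161.0], [34.5, 161.0], [35.0, 158.0], [35.5, 156.0], [36.0, 155.0], [36.5, 156.0], [37.0, 159.0], [37.5, 161.0], [38.0, 161.0], [38.5, 162.0], [39.0, 160.0], [39.5, 160.0], [40.0, 161.0], [40.5, 159.0], [41.0, 166.0], [41.5, 174.0], [42.0, 181.0], [42.5, 185.0], [43.0, 181.0], [43.5, 168.0], [44.0, 147.0], [44.5, 120.0], [45.0, 95.0], [45.5, 75.0], [46.0, 60.0], [46.5, 58.0], [47.0, 57.0], [47.5, 56.0], [48.0, 56.0], [48.5, 56.0], [49.0, 55.0], [49.5, 54.0]]
t3 0 -6.75 5.25 [ 523.1 -341.4  109. ]
t3 3 -6.75 5.5 [ 525.4 -348.8  109. ]
t3 6 -6.25 5.25 [ 527.8 -356.1  109. ]
t3 9 -6.0 4.5 [ 531.  -363.1  109. ]
t3 12 -6.0 4.0 [ 534.2 -370.1  109. ]
t3 15 -5.75 4.0 [ 536.5 -377.5  109. ]
t3 18 -6.0 4.0 [ 539.4 -384.6  109. ]
t3 21 -6.0 3.5 [ 542.6 -391.6  109. ]
t3 24 -6.25 3.5 [ 545.5 -398.8  109. ]
t3 27 -6.25 3.5 [ 548.2 -406.   109. ]
top0 0 -6.75 5.0 [ 523.4 -341.3  109. ]
top0 3 -6.5 5.25 [ 525.4 -348.8  109. ]
top0 6 -6.25 5.0 [ 528. -356.  109.]
top0 9 -5.75 4.25 [ 531.  -363.1  109. ]
top0 12 -5.75 3.75 [ 534.2 -370.1  109. ]
top0 15 -5.75 3.75 [ 536.8 -377.4  109. ]
top0 18 -6.0 3.75 [ 539.7 -384.5  109. ]
top0 21 -5.75 3.5 [ 542.3 -391.7  109. ]
top0 24 -6.25 3.5 [ 545.5 -398.8  109. ]
top0 27 -6.25 3.5 [ 548.2 -406.   109. ]
```

Request:
{"op": "move_arm", "data": {
  "motion": [
    [0,[0.07,0.1,-0.045],0],
    [0,[0.07,0.09,0],-0.04],
    [0,[0,0,0],-0.04],
    [0,[0,0,0],-0.035],
    [0,[0,0,0],0]
  ]
}}

```text
t: 6.77
ee_pos: [413.6, -151.6, 110.9]
orientation: [1.54, 2.713, -0.018]
ft_force: [0.0, -0.2, -1.7]
width: 17.8
```

```bash
python3 -c "
from h import *
s();snap('top','t4');o,R=s()
v=-R[:,0];print('pred tip',o['ee_pos']+202*v)"
```

```text
6.77 [ 413.6 -151.6  110.9] yaw 120.84 z [ 0.0139 -0.0211 -0.9997] [ 0.   -0.22 -1.71] 17.8 qv 0.053
6.82 [ 413.5 -151.6  110.9] yaw 120.68 z [ 0.0138 -0.0211 -0.9997] [ 0.38 -0.31 -1.37] 17.6 qv 0.038
pred tip [ 516.57238059 -325.2850387   115.9781743 ]
```

Run:
```python
import cv2
im=cv2.imread("pics/t4.png"); cv2.imwrite("pics/t4c.png",cv2.resize(im[140:260,250:410],None,fx=5,fy=5,interpolation=cv2.INTER_CUBIC))
```

```text
(no output)
```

View pics/t4c.png

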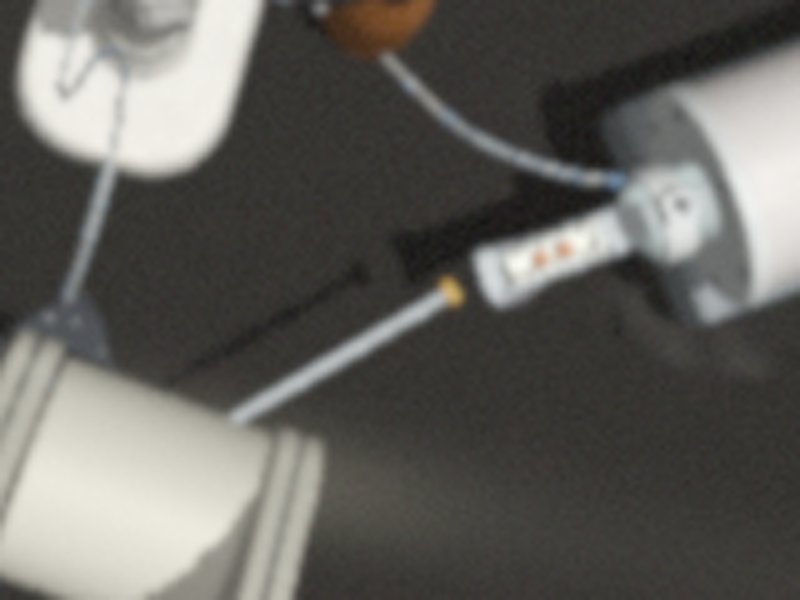

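The foot front is at crop (459,290), in line with the channel's end mid at (487,282) and about 15 mm short of it. The cable end at (68,300) is clear of the housing. I'll enter gently.

Request:
{"op": "move_arm", "data": {
  "motion": [
    [0,[-0.06,-0.01,0.002],0],
    [0,[-0.06,-0.01,0.002],0],
    [0,[-0.06,-0.01,0.002],0],
    [0,[0,0,0],0]
  ]
}}

```text
t: 7.15
ee_pos: [420.2, -171.6, 110.9]
orientation: [1.552, 2.705, -0.018]
ft_force: [-0.3, 0.7, -0.1]
width: 17.7
```

```bash
python3 -c "
from h import *
o,R=s()
v=-R[:,0];p=o['ee_pos']+202*v;print('pred tip',p,'in,lat',(p[:2]-[522.5,-340.5])@[.362,-.932],(p[:2]-[523.1,-341.3])@[.932,.362])"
```

```text
7.15 [ 420.2 -171.6  110.9] yaw 120.29 z [ 0.014  -0.0214 -0.9997] [-0.27  0.68 -0.09] 17.7 qv 0.012
pred tip [ 522.01074285 -345.93055591  116.02984227] in,lat 4.884167015232337 -2.691448902605166
```

Request:
{"op": "move_arm", "data": {
  "motion": [
    [0,[0,0.025,0],0],
    [0,[0,0,0.01],0],
    [0,[0,0,0.01],0]
  ]
}}

```text
t: 7.4
ee_pos: [422.7, -171.3, 108.8]
orientation: [1.556, 2.702, -0.018]
ft_force: [-0.2, -0.7, -0.7]
width: 17.6
```

```bash
cat >> h.py <<'E'
def tip():
    o,R=s(); p=o["ee_pos"]-202*R[:,0]; u=np.array([.362,-.932])
    print('tip',p.round(1),'in(mouth)',round((p[:2]-[522.5,-340.5])@u-80,1),'lat',round((p[:2]-[523.1,-341.3])@[.932,.362],1),'pitch',round(R[:2,2]@(-R[:2,0]),4),'Fu',round(o["ft_force"][:2]@u,2),'u local',(R.T@[.1*u[0],.1*u[1],0]).round(3),'lat local',(R.T@[.0932,.0362,0]).round(3))
E
python3 -c "
from h import *
tip()"
```

```text
7.4 [ 422.7 -171.3  108.8] yaw 120.12 z [ 0.0142 -0.0215 -0.9997] [-0.25 -0.68 -0.71] 17.6 qv 0.034
tip [ 524. -346.  114.] in(mouth) -74.3 lat -0.8 pitch 0.0257 Fu 0.54 u local [-0.099 -0.015  0.003] lat local [-0.015  0.099  0.001]
```

Request:
{"op": "move_arm", "data": {
  "motion": [
    [0,[0,0,0.01],0],
    [0,[0,0,0.005],0]
  ]
}}

```text
t: 7.57
ee_pos: [422.7, -171.2, 107.0]
orientation: [1.556, 2.702, -0.018]
ft_force: [-0.3, 0.4, 1.3]
width: 17.9
```

Request:
{"op": "move_arm", "data": {
  "motion": [
    [0,[0,0,0.008],0],
    [0,[0,0,0.003],0]
  ]
}}

```text
t: 7.73
ee_pos: [422.8, -171.0, 105.8]
orientation: [1.556, 2.702, -0.018]
ft_force: [-1.0, -0.3, 1.9]
width: 17.7
```

```bash
python3 -c "
from h import *
tip()"
```

```text
7.73 [ 422.8 -171.   105.8] yaw 120.15 z [ 0.0144 -0.0217 -0.9997] [-1.01 -0.28  1.88] 17.7 qv 0.008
tip [ 524.2 -345.6  111.1] in(mouth) -74.6 lat -0.5 pitch 0.026 Fu -0.1 u local [-0.099 -0.016  0.003] lat local [-0.015  0.099  0.001]
```

The floor was felt at TCP z≈107. I lift the foot about 1–2 mm clear and start the advance.

Request:
{"op": "move_arm", "data": {
  "motion": [
    [0,[0,0,-0.02],0],
    [0,[0,0,-0.005],0],
    [0,[-0.05,-0.008,0.001],0],
    [0,[-0.025,0.01,0.001],0.006]
  ]
}}

```text
t: 8.07
ee_pos: [426.2, -177.0, 108.4]
orientation: [1.568, 2.697, -0.018]
ft_force: [0.6, 0.3, -0.2]
width: 17.7
```

```bash
python3 -c "
from h import *
tip()"
```

```text
8.07 [ 426.2 -177.   108.4] yaw 119.66 z [ 0.0133 -0.0211 -0.9997] [ 0.57  0.34 -0.24] 17.7 qv 0.118
tip [ 526.2 -352.4  113.4] in(mouth) -67.5 lat -1.2 pitch 0.0249 Fu -0.11 u local [-0.099 -0.015  0.002] lat local [-0.015  0.099  0.   ]
```

Request:
{"op": "move_arm", "data": {
  "motion": [
    [0,[-0.055,0.03,0.001],0.011],
    [0,[-0.055,0.03,0.001],0.011],
    [0,[-0.055,0.03,0.001],0.011]
  ]
}}

```text
t: 8.32
ee_pos: [442.8, -188.0, 108.5]
orientation: [1.645, 2.651, -0.017]
ft_force: [0.6, -0.7, -0.9]
width: 18.0
```

```bash
python3 -c "
from h import *
tip()"
```

```text
8.32 [ 442.8 -188.   108.5] yaw 116.38 z [ 0.0126 -0.0207 -0.9997] [ 0.57 -0.69 -0.88] 18.0 qv 0.196
tip [ 532.5 -369.   113.3] in(mouth) -49.8 lat -1.2 pitch 0.0241 Fu 0.84 u local [-0.1   -0.009  0.002] lat local [-0.009  0.1    0.   ]
```

Request:
{"op": "move_arm", "data": {
  "motion": [
    [0,[-0.045,0.045,0.001],0.013],
    [0,[-0.045,0.045,0.001],0.013],
    [0,[-0.03,0.03,0.001],0.01]
  ]
}}

```text
t: 8.57
ee_pos: [461.5, -195.3, 108.5]
orientation: [1.728, 2.596, -0.016]
ft_force: [0.1, -0.6, -1.2]
width: 17.8
```

```bash
python3 -c "
from h import *
tip()
i,im=snap('top','t5')
cv2.imwrite('pics/t5c.png',cv2.resize(im[140:260,250:410],None,fx=5,fy=5,interpolation=cv2.INTER_CUBIC)[:,:,::-1])
tip()"
```

```text
8.57 [ 461.5 -195.3  108.5] yaw 112.71 z [ 0.0134 -0.021  -0.9997] [ 0.09 -0.64 -1.23] 17.8 qv 0.21
tip [ 539.4 -381.6  113.4] in(mouth) -35.6 lat 0.6 pitch 0.0245 Fu 0.63 u local [-0.1   -0.003  0.002] lat local [-0.003  0.1    0.   ]
8.62 [ 462.3 -195.6  108.6] yaw 112.67 z [ 0.0144 -0.0214 -0.9997] [ 1.27 -0.2   0.44] 17.7 qv 0.053
tip [ 540.1 -382.   113.7] in(mouth) -35.0 lat 1.1 pitch 0.0253 Fu 0.65 u local [-0.1   -0.003  0.003] lat local [-0.003  0.1    0.001]
```

View pics/t5c.png

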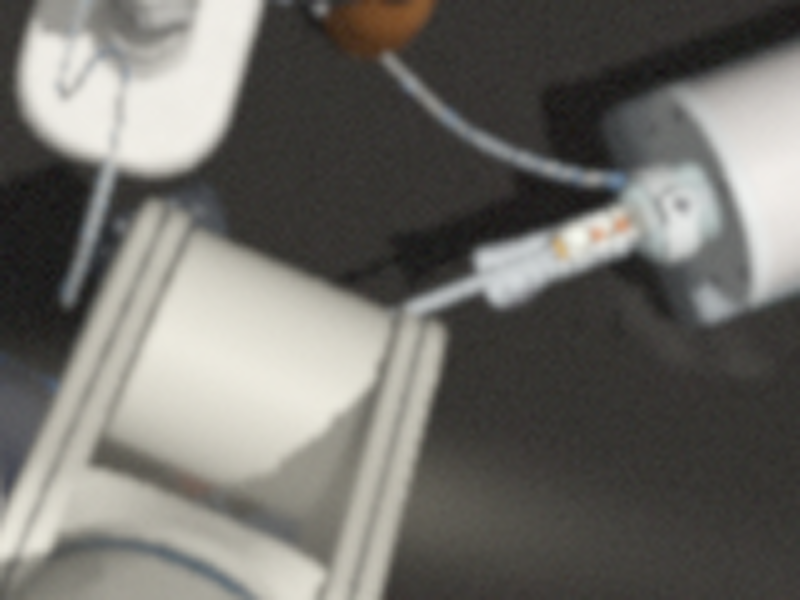

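The top view shows the foot in the channel at crop (560,246), with the boat and its orange samples just ahead. The cable is about 14 mm from the wrist flange and diverging. I carry on past the roller.

Request:
{"op": "move_arm", "data": {
  "motion": [
    [0,[-0.035,0.018,0.001],0.008],
    [0,[-0.035,0.018,0.001],0.008]
  ]
}}

```text
t: 8.78
ee_pos: [468.0, -200.2, 108.1]
orientation: [1.764, 2.574, -0.015]
ft_force: [-0.8, 3.6, 0.3]
width: 17.7
```

```bash
python3 -c "
from h import *
tip()"
```

```text
8.78 [ 468.  -200.2  108.1] yaw 111.15 z [ 0.0125 -0.0202 -0.9997] [-0.75  3.57  0.31] 17.7 qv 0.124
tip [ 540.9 -388.6  112.8] in(mouth) -28.5 lat -0.5 pitch 0.0233 Fu -3.6 u local [-0.1    0.     0.002] lat local [0.  0.1 0. ]
```

Request:
{"op": "move_arm", "data": {
  "motion": [
    [0,[-0.04,0,0],0],
    [0,[-0.04,0,0],0],
    [0,[-0.04,0,0.001],0]
  ]
}}

```text
t: 9.03
ee_pos: [472.2, -211.1, 108.1]
orientation: [1.765, 2.575, -0.015]
ft_force: [-1.5, 3.0, -0.6]
width: 17.8
```

```bash
python3 -c "
from h import *
tip()"
```

```text
9.03 [ 472.2 -211.1  108.1] yaw 111.16 z [ 0.0108 -0.0188 -0.9998] [-1.47  2.98 -0.63] 17.8 qv 0.078
tip [ 545.1 -399.5  112.4] in(mouth) -16.9 lat -0.6 pitch 0.0214 Fu -3.31 u local [-0.1    0.     0.002] lat local [0.  0.1 0. ]
```

Request:
{"op": "move_arm", "data": {
  "motion": [
    [0,[-0.04,0.003,-0.006],0],
    [0,[-0.04,0,-0.005],0],
    [0,[-0.04,0,0],0]
  ]
}}

```text
t: 9.28
ee_pos: [476.6, -223.2, 109.2]
orientation: [1.766, 2.577, -0.015]
ft_force: [-0.3, 1.9, -1.0]
width: 18.2
```

```bash
python3 -c "
from h import *
tip()"
```

```text
9.28 [ 476.6 -223.2  109.2] yaw 111.16 z [ 0.0096 -0.0181 -0.9998] [-0.27  1.92 -0.98] 18.2 qv 0.081
tip [ 549.5 -411.5  113.3] in(mouth) -4.0 lat -0.9 pitch 0.0203 Fu -1.89 u local [-0.1    0.     0.002] lat local [0.  0.1 0. ]
```

Request:
{"op": "move_arm", "data": {
  "motion": [
    [0,[-0.04,0.005,-0.003],0],
    [0,[-0.04,0.003,-0.002],0],
    [0,[-0.04,0,0],0],
    [0,[-0.04,0,0],0]
  ]
}}

```text
t: 9.62
ee_pos: [483.5, -240.0, 110.0]
orientation: [1.766, 2.576, -0.015]
ft_force: [-0.2, 0.1, -1.3]
width: 17.8
```

```bash
python3 -c "
from h import *
tip()"
```

```text
9.62 [ 483.5 -240.   110. ] yaw 111.13 z [ 0.0094 -0.0184 -0.9998] [-0.15  0.1  -1.27] 17.8 qv 0.09
tip [ 556.3 -428.3  114.1] in(mouth) 14.1 lat -0.5 pitch 0.0205 Fu -0.14 u local [-0.1    0.     0.002] lat local [0.  0.1 0. ]
```

Request:
{"op": "move_arm", "data": {
  "motion": [
    [0,[-0.03,0,0.005],0],
    [0,[-0.03,0,0.002],0],
    [0,[-0.02,0,0.001],0]
  ]
}}

```text
t: 9.87
ee_pos: [487.9, -249.8, 109.8]
orientation: [1.765, 2.573, -0.016]
ft_force: [0.1, 0.3, -0.7]
width: 17.8
```

```bash
python3 -c "
from h import *
tip()"
```

```text
9.87 [ 487.9 -249.8  109.8] yaw 111.09 z [ 0.0118 -0.0203 -0.9997] [ 0.13  0.25 -0.68] 17.8 qv 0.045
tip [ 560.5 -438.3  114.5] in(mouth) 24.9 lat -0.2 pitch 0.0232 Fu -0.19 u local [-0.1    0.     0.002] lat local [0.  0.1 0. ]
```

Request:
{"op": "move_arm", "data": {
  "motion": [
    [0,[-0.018,0,0.001],0],
    [0,[-0.015,0,0],0]
  ]
}}

```text
t: 10.03
ee_pos: [489.4, -253.7, 109.9]
orientation: [1.765, 2.572, -0.016]
ft_force: [-0.3, 0.0, -0.8]
width: 18.0
```

Request:
{"op": "move_arm", "data": {
  "motion": [
    [0,[-0.018,0,0.002],0],
    [0,[-0.015,0,0.001],0]
  ]
}}

```text
t: 10.2
ee_pos: [490.7, -257.0, 109.7]
orientation: [1.765, 2.572, -0.016]
ft_force: [-0.3, 1.6, 0.8]
width: 17.7
```

Request:
{"op": "move_arm", "data": {
  "motion": [
    [0,[0,0,0],0]
  ]
}}

```text
t: 10.28
ee_pos: [490.7, -257.1, 109.7]
orientation: [1.765, 2.572, -0.016]
ft_force: [0.0, 1.9, -1.1]
width: 18.1
```

```bash
python3 -c "
from h import *
tip()"
```

```text
10.28 [ 490.7 -257.1  109.7] yaw 111.07 z [ 0.0121 -0.0206 -0.9997] [ 0.02  1.87 -1.12] 18.1 qv 0.002
tip [ 563.3 -445.5  114.4] in(mouth) 32.6 lat -0.3 pitch 0.0235 Fu -1.74 u local [-0.1    0.     0.002] lat local [0.  0.1 0. ]
```

Request:
{"op": "move_arm", "data": {
  "motion": [
    [0,[-0.012,0,0],0]
  ]
}}

```text
t: 10.37
ee_pos: [490.8, -257.8, 109.6]
orientation: [1.766, 2.573, -0.016]
ft_force: [-1.8, 3.1, 1.4]
width: 17.3
```

Request:
{"op": "move_arm", "data": {
  "motion": [
    [0,[0,0,0],0]
  ]
}}

```text
t: 10.45
ee_pos: [490.7, -257.6, 109.6]
orientation: [1.766, 2.574, -0.015]
ft_force: [-0.2, 1.2, -0.4]
width: 17.9
```

```bash
python3 -c "
from h import *
tip()"
```

```text
10.45 [ 490.7 -257.6  109.6] yaw 111.08 z [ 0.0111 -0.0196 -0.9997] [-0.19  1.24 -0.41] 17.9 qv 0.008
tip [ 563.3 -446.1  114.1] in(mouth) 33.2 lat -0.4 pitch 0.0223 Fu -1.22 u local [-0.1    0.     0.002] lat local [0.  0.1 0. ]
```

Request:
{"op": "move_arm", "data": {
  "motion": [
    [0,[-0.015,0.003,0.001],0]
  ]
}}

```text
t: 10.53
ee_pos: [491.1, -258.4, 109.4]
orientation: [1.766, 2.575, -0.015]
ft_force: [-1.4, 4.0, 0.2]
width: 17.8
```

Request:
{"op": "move_arm", "data": {
  "motion": [
    [0,[0,0,0],0]
  ]
}}

```text
t: 10.62
ee_pos: [491.0, -258.2, 109.4]
orientation: [1.767, 2.575, -0.015]
ft_force: [-0.3, 1.7, -1.0]
width: 17.9
```

```bash
python3 -c "
from h import *
tip()"
```

```text
10.62 [ 491.  -258.2  109.4] yaw 111.1 z [ 0.0099 -0.0185 -0.9998] [-0.29  1.67 -1.02] 17.9 qv 0.008
tip [ 563.7 -446.7  113.6] in(mouth) 33.9 lat -0.3 pitch 0.0208 Fu -1.67 u local [-0.1    0.     0.002] lat local [0.  0.1 0. ]
```

```bash
python3 -c "
from h import *
u=np.array([.362,-.932])
for k in range(5):
    o=telemetry.get_obs(); print(o['t'],o['ee_pos'].round(2),o['ft_force'].round(2),round(o['ft_force'][:2]@u,2),o['moment'].round(3)); optics.get_image('wrist')
"
```

```text
10.6167 [ 491.   -258.24  109.38] [-0.29  1.67 -1.02] -1.67 [ 0.165 -0.084  0.031]
10.6667 [ 490.97 -258.19  109.37] [-0.85  2.25 -0.26] -2.4 [0.228 0.04  0.028]
10.7167 [ 490.93 -258.19  109.35] [-0.51  1.85  0.39] -1.91 [ 0.325 -0.06   0.   ]
10.7667 [ 490.94 -258.19  109.38] [-1.55  3.23  0.18] -3.57 [0.287 0.004 0.08 ]
10.8167 [ 490.95 -258.2   109.36] [-2.14  3.09  1.18] -3.65 [0.28  0.    0.041]
```

Request:
{"op": "move_arm", "data": {
  "motion": [
    [0,[-0.015,0,0],0]
  ]
}}

```text
t: 10.95
ee_pos: [491.1, -259.1, 109.3]
orientation: [1.767, 2.576, -0.015]
ft_force: [-1.2, 5.5, 1.8]
width: 17.5
```

```bash
cat > f.py <<'E'
from h import *
u=np.array([.362,-.932]);F=[]
for k in range(6):
    optics.get_image('wrist'); o=telemetry.get_obs(); F.append(o['ft_force'][:2]@u)
print(np.round(F,2),np.mean(F)); tip()
E
python3 f.py
```

```text
[-4.53 -5.14 -4.42 -4.76 -4.56 -5.22] -4.772460743751185
11.25 [ 491.2 -259.3  109.3] yaw 111.1 z [ 0.0093 -0.018  -0.9998] [-2.13  4.77  0.7 ] 18.0 qv 0.002
tip [ 563.9 -447.7  113.4] in(mouth) 34.9 lat -0.5 pitch 0.0201 Fu -5.22 u local [-0.1    0.     0.002] lat local [0.  0.1 0. ]
```

The probe spring reads a steady 4.8 N held for 0.3 s, with a slope of about 1.5–2 N/mm. I hold briefly once more and then withdraw.

```bash
python3 f.py
```

```text
[-5.69 -4.91 -4.52 -5.2  -6.22 -4.92] -5.242757033052464
11.55 [ 491.2 -259.3  109.3] yaw 111.09 z [ 0.0093 -0.018  -0.9998] [-1.61  4.65  1.45] 17.8 qv 0.003
tip [ 563.9 -447.7  113.4] in(mouth) 34.9 lat -0.5 pitch 0.0201 Fu -4.92 u local [-0.1    0.     0.002] lat local [0.  0.1 0. ]
```

Request:
{"op": "move_arm", "data": {
  "motion": [
    [0,[0.03,0.003,-0.001],0],
    [0,[0.06,0,-0.001],0],
    [0,[0.06,0,-0.001],0]
  ]
}}

```text
t: 11.8
ee_pos: [487.2, -246.4, 109.6]
orientation: [1.766, 2.572, -0.016]
ft_force: [-0.2, 0.2, -1.1]
width: 17.7
```

```bash
python3 -c "
from h import *
tip()"
```

```text
11.8 [ 487.2 -246.4  109.6] yaw 111.05 z [ 0.0121 -0.0204 -0.9997] [-0.2   0.2  -1.12] 17.7 qv 0.119
tip [ 559.7 -434.8  114.3] in(mouth) 21.4 lat 0.3 pitch 0.0234 Fu -0.26 u local [-0.1    0.     0.002] lat local [0.  0.1 0. ]
```

Request:
{"op": "move_arm", "data": {
  "motion": [
    [0,[0.05,0,0.001],0],
    [0,[0.05,0,0],0],
    [0,[0.05,0,0],0],
    [0,[0.05,0,0],0]
  ]
}}

```text
t: 12.13
ee_pos: [479.6, -226.1, 109.2]
orientation: [1.765, 2.571, -0.016]
ft_force: [0.2, 0.0, -0.3]
width: 17.7
```

```bash
python3 -c "
from h import *
tip()"
```

```text
12.13 [ 479.6 -226.1  109.2] yaw 111.05 z [ 0.0135 -0.0217 -0.9997] [ 0.17  0.04 -0.27] 17.7 qv 0.105
tip [ 552.2 -414.5  114.3] in(mouth) -0.3 lat 0.6 pitch 0.0251 Fu 0.02 u local [-0.1    0.     0.003] lat local [0.  0.1 0. ]
```

Force-free. I continue out, then yaw the rod as on the way in.

Request:
{"op": "move_arm", "data": {
  "motion": [
    [0,[0.05,-0.005,0],0],
    [0,[0.05,0,0],0],
    [0,[0.05,-0.02,0],-0.007],
    [0,[0.05,-0.035,0],-0.011],
    [0,[0.05,-0.035,0],-0.011]
  ]
}}

```text
t: 12.55
ee_pos: [460.6, -203.8, 108.6]
orientation: [1.699, 2.614, -0.017]
ft_force: [-0.1, -0.6, -1.0]
width: 17.6
```

```bash
python3 -c "
from h import *
tip()"
```

```text
12.55 [ 460.6 -203.8  108.6] yaw 113.93 z [ 0.0143 -0.0221 -0.9997] [-0.13 -0.56 -0.98] 17.6 qv 0.198
tip [ 542.5 -388.3  113.9] in(mouth) -28.2 lat 1.1 pitch 0.026 Fu 0.47 u local [-0.1   -0.005  0.003] lat local [-0.005  0.1    0.001]
```

Request:
{"op": "move_arm", "data": {
  "motion": [
    [0,[0.055,-0.035,-0.002],-0.011],
    [0,[0.055,-0.035,-0.002],-0.011],
    [0,[0.055,-0.033,-0.002],-0.011],
    [0,[0.055,-0.03,-0.002],-0.011]
  ]
}}

```text
t: 12.88
ee_pos: [436.2, -188.2, 108.8]
orientation: [1.598, 2.678, -0.018]
ft_force: [-1.3, -0.0, -1.9]
width: 17.6
```

```bash
python3 -c "
from h import *
tip()"
```

```text
12.88 [ 436.2 -188.2  108.8] yaw 118.34 z [ 0.0139 -0.022  -0.9997] [-1.27 -0.04 -1.88] 17.6 qv 0.196
tip [ 532.1 -365.9  114. ] in(mouth) -52.9 lat -0.5 pitch 0.0259 Fu -0.42 u local [-0.099 -0.012  0.003] lat local [-0.012  0.099  0.001]
```

Request:
{"op": "move_arm", "data": {
  "motion": [
    [0,[0.055,-0.015,-0.002],-0.008],
    [0,[0.055,-0.01,-0.002],-0.008],
    [0,[0.06,0.005,-0.003],0],
    [0,[0.06,0.008,-0.003],0],
    [0,[0.06,0.008,-0.003],0]
  ]
}}

```text
t: 13.3
ee_pos: [419.1, -161.0, 109.6]
orientation: [1.56, 2.7, -0.019]
ft_force: [-0.9, 1.3, -0.8]
width: 17.7
```

```bash
python3 -c "
from h import *
tip()"
```

```text
13.3 [ 419.1 -161.   109.6] yaw 119.96 z [ 0.0139 -0.022  -0.9997] [-0.95  1.34 -0.77] 17.7 qv 0.133
tip [ 519.9 -335.9  114.8] in(mouth) -85.2 lat -1.0 pitch 0.026 Fu -1.59 u local [-0.099 -0.015  0.003] lat local [-0.015  0.099  0.001]
```

Request:
{"op": "move_arm", "data": {
  "motion": [
    [0,[0.07,-0.01,-0.01],0],
    [0,[0.05,-0.03,-0.01],0],
    [0,[0,-0.1,0],0],
    [0,[0,-0.2,0],0],
    [0,[-0.05,-0.25,0],0]
  ]
}}

```text
t: 13.72
ee_pos: [364.1, -181.6, 111.8]
orientation: [1.55, 2.703, -0.018]
ft_force: [0.3, -0.1, 0.1]
width: 18.1
```

Request:
{"op": "move_arm", "data": {
  "motion": [
    [0,[-0.15,-0.2,0.05],0],
    [0,[-0.15,-0.1,0.1],0],
    [0,[-0.15,0,0.15],0],
    [0,[-0.05,0,0.15],0],
    [0,[0,0,0.1],0]
  ]
}}

```text
t: 14.13
ee_pos: [359.1, -247.0, 58.9]
orientation: [1.549, 2.698, -0.02]
ft_force: [0.5, 0.3, -0.9]
width: 18.1
```

```bash
python3 -c "
from h import *
tip()"
```

```text
14.13 [ 359.1 -247.    58.9] yaw 120.26 z [ 0.0199 -0.0264 -0.9995] [ 0.47  0.3  -0.87] 18.1 qv 0.308
tip [ 460.8 -421.4   65.5] in(mouth) -27.0 lat -87.0 pitch 0.0328 Fu -0.11 u local [-0.099 -0.016  0.003] lat local [-0.016  0.099  0.001]
```

Request:
{"op": "move_arm", "data": {
  "motion": [
    [0,[0.1,-0.08,0.1],0],
    [0,[0,0,0.12],0],
    [0,[0,0,0.12],0],
    [0,[0,0,0.08],0]
  ]
}}

```text
t: 14.47
ee_pos: [345.6, -245.7, 14.7]
orientation: [1.552, 2.695, -0.021]
ft_force: [0.1, 0.4, -0.9]
width: 18.2
```

```bash
python3 -c "
from h import *
tip()"
```

```text
14.47 [ 345.6 -245.7   14.7] yaw 120.12 z [ 0.0206 -0.0274 -0.9994] [ 0.14  0.41 -0.94] 18.2 qv 0.245
tip [ 446.9 -420.3   21.6] in(mouth) -33.0 lat -99.6 pitch 0.0341 Fu -0.33 u local [-0.099 -0.015  0.003] lat local [-0.015  0.099  0.001]
```

Request:
{"op": "move_arm", "data": {
  "motion": [
    [0,[0,0,0.05],0],
    [0,[0,0,0.03],0],
    [0,[0,0,0.01],0]
  ]
}}

```text
t: 14.72
ee_pos: [344.7, -246.1, 4.6]
orientation: [1.554, 2.696, -0.021]
ft_force: [-2.7, 5.6, 34.7]
width: 17.9
```

```bash
python3 -c "
from h import *
tip()"
```

```text
14.72 [ 344.7 -246.1    4.6] yaw 120.09 z [ 0.0192 -0.0265 -0.9995] [-2.73  5.64 34.72] 17.9 qv 0.005
tip [ 445.9 -420.8   11.2] in(mouth) -32.9 lat -100.7 pitch 0.0325 Fu -6.25 u local [-0.099 -0.015  0.003] lat local [-0.015  0.099  0.001]
```

Request:
{"op": "move_arm", "data": {
  "motion": [
    [0,[0,0,-0.007],0],
    [1,[0,0,0],0],
    [1,[0,0,0],0],
    [1,[0,0,0],0],
    [1,[0,0,0],0]
  ]
}}

```text
t: 15.13
ee_pos: [346.0, -247.0, 6.9]
orientation: [1.551, 2.693, -0.021]
ft_force: [-0.6, 1.0, -0.8]
width: 41.3
```

Request:
{"op": "move_arm", "data": {
  "motion": [
    [1,[0,0,0],0],
    [1,[0,0,0],0],
    [1,[0,0,-0.1],0],
    [1,[0,0,-0.2],0],
    [1,[0,0,-0.3],0]
  ]
}}

```text
t: 15.55
ee_pos: [342.1, -243.4, 65.6]
orientation: [1.555, 2.702, -0.02]
ft_force: [0.5, -0.3, -0.3]
width: 74.2
```

Request:
{"op": "move_arm", "data": {
  "motion": [
    [1,[0,0,-0.3],0],
    [1,[0,0,-0.3],0],
    [1,[0,0,-0.1],0],
    [1,[0,0,0],0]
  ]
}}

```text
t: 15.88
ee_pos: [341.7, -242.0, 144.9]
orientation: [1.552, 2.697, -0.02]
ft_force: [0.6, -0.7, 0.7]
width: 87.7
```

Run:
```python
from h import *
tip(); a=snap("wrist","w6")[1]; b=snap("top","t6")[1]
lm("top",["rod_tip","rod_grip","amber","beaker","boat"]); lm("wrist",["rod_tip","rod_grip"])
cv2.imwrite("pics/f6.png",cv2.resize(np.hstack([a,b]),(800,300))[:,:,::-1])
```

```text
15.88 [ 341.7 -242.   144.9] yaw 120.15 z [ 0.0194 -0.0263 -0.9995] [ 0.61 -0.7   0.72] 87.7 qv 0.044
tip [ 443.1 -416.5  151.4] in(mouth) -37.9 lat -101.8 pitch 0.0325 Fu 0.87 u local [-0.099 -0.016  0.003] lat local [-0.016  0.099  0.001]
top rod_tip [([441.4, -422.4, 1.5], 0.6)]
top rod_grip []
top amber [([678.8, -297.4, 0.3], 0.7), ([439.9, -421.3, 1.6], 0.67)]
top beaker [([600.4, 187.0, 0.3], 0.73)]
top boat [([556.3, -428.7, 117.9], 0.52)]
wrist rod_tip [([447.0, -415.4, 3.3], 0.55)]
wrist rod_grip [([339.6, -239.4, 14.4], 0.75)]
```

View pics/f6.png

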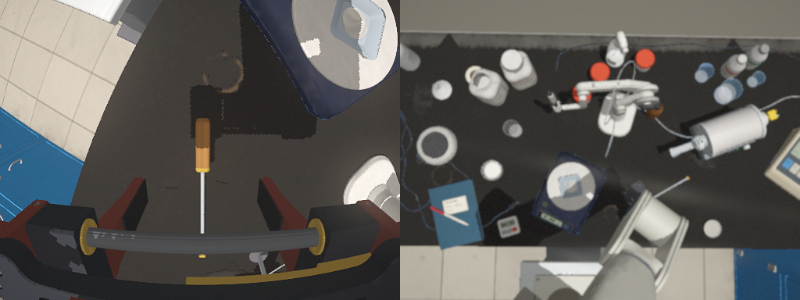

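The wrist half shows the rod lying flat, with its grip at (203,145), its foot at (202,257) and the fingers well clear. The top half shows the channel empty at (685,150), and the bottle and beaker where they were. I'm handing in.

```bash
python3 -c "
from workcell import order; print(order.close_job())"
```

```text
the job is handed in; nothing more can be done
None
```

I loaded the boat into the tube with the rod, pressed it onto the thermocouple tip, and laid the rod back on the bench. The job was handed in after about 16 s of the 56 s allowed.

- **Entry:** I put the rod in about 9° off line because a cable on the electrode arm hung close to the robot's wrist, then straightened it while pushing. The cable was never touched as far as the pictures and forces show.
- **Roller:** the highest push I read there was 3.6 N.
- **Thermocouple tip:** contact came with the boat's front about 82 mm inside the mouth. I held about 5 N for roughly 0.6 s; readings ranged from 4.4 to 6.2 N, below the 9 N limit. The force rose about 1.5–2 N per mm, which fits the probe's spring.
- **Rod:** it came out with almost no force and lies flat about 100 mm to the side of the channel's line. While setting it down I pressed it into the bench with 35 N at the wrist for a moment before easing off, which was more than I meant.

In the last checks the open part of the channel was empty. The bottle and beaker were within about 3 mm of their first readings, which is within the measuring error. The gripper was open and touching nothing. The boat can't be seen in the tube, so that it stayed there rests on the forces and the empty channel. The landmark network still reported a "boat" at the mouth (confidence 0.52). I took that for the roller, since it gave the same spot before I moved anything. I viewed 9 pictures.

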